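# Find the high spot of a rotor on the run-out stand

### The arm

A 6-joint arm with a two-finger parallel gripper is mounted at the origin on a cart in front of the work surface, level with it; the furniture and walls round the work are solid. World frame = base frame: x ahead of the robot, y to its left, z up, the work surface at z = 0. Lengths are in m, angles in degrees, forces in N, time in s.
With the tool pointing down it reaches from about 0.4 to 0.825 m from the base axis. Payload 7 kg.
Tool frame: the origin (TCP) lies at the very end of the fingers, on their centre line; the grasp point (between the pads) lies tcp_to_grasp behind it (tcp_to_grasp is the distance from the TCP to the grasp point, in m); x points along the fingers, y is the direction in which the jaws open and shut, and the axes are right-handed (so a half turn about x gives the same grasp; the last joint's range is limited). The gripper opens to 88 mm and grips with 3 to 60 N. Pads are 19 mm wide; open, the fingers measure 130 mm over their backs; the gripper's body (78 mm by 193 mm) begins 47 mm behind the grasp point.
Start: joints at [86.58, 20.546, 0.682, 0, -70.136, -16.507], TCP at [0.23, 0.635, 0.227] pointing down, gripper open.
Joint ranges: [-176.03, 176.03], [-82.01, 121.73], [-58.28, 71.71], [-173.87, 95.51], [-174.79, -0.11], [-173.66, 173.66]. Speed limits (degrees/s): [136.94, 136.94, 172.46, 180, 180, 180].

### API

Orientations are given as [roll, pitch, yaw] about the fixed x, y, z axes, in that order (R = Rz(yaw) Ry(pitch) Rx(roll)).
In Python, from plant import * gives the robot as it stands. The module is installed in compiled form; this text tells all that it offers.
- The arm moves only by the shell command python3 -m pendant 'ROWS'. ROWS is JSON, a list of rows, each an object with "claw": the finger opening in mm, from 0 to 87.6; "linear": the shift along the tool's x, y, z in mm, a list of three; "twist": the turn about the tool's x in rad. In form: [{"claw": claw, "linear": [tx, ty, tz], "twist": twist}, ...]. A call has exactly 10 rows; each row shifts and turns the commanded pose from where the row before left it, along the tool's axes as they then stand; what a row does not reach is not made up. A row lasts 1/12 s, in which the tool goes at most 41.7 mm and 7.16 degrees, less where a joint would pass 70% of its speed; a pose out of reach is approached as far as the arm can. A call with a gripper value outside its range is refused whole. The fingers move at their own pace and stop on an object; the grip force is fixed at half the most. Time passes only in rows, so rows that do not move let the fingers close, or fill a call up. It gives the time, the measured TCP pose, the force and the opening at its end, in the units of the state.
- get_obs(): the state, without advancing time (a new reading comes with each control period).
- snapshot(name): name is "side" or "top"; returns (picture, depth): 480x640x3 uint8, red, green, blue; 480x640 float32, m along the optical axis (not along the pixel's ray), 0 where there is no reading.
- camera_params(name): a dict with "fx", "fy", "cx", "cy" (pixels), "rvec" (rotation vector, rad) and "tvec" (3), from world to camera coordinates, as OpenCV has them. Camera axes: x right, y down, z forward; pixel columns grow to the right and rows downward; lengths in m; the calibration is good to about 2 mm. A picture is of the moment at which its call begins. camera_params takes no time and is no camera call.
- close_job(): hands the job in, once; it reports no verdict.
Trained networks look in the newest picture that a camera, given by its name, has taken for a name from the list of things; names that differ only in an ending like _2 or _b are one class to them, and where a whole thing is asked for, a point or a joint stands for the part that bears it (a point fixed in the world has none). Each returns a list of dicts, best first, with "confidence" (0 to 1); they miss things now and then, are a little off and sometimes report something else, mostly with a low value. They report only what shows in the picture. A call takes as long as a camera call.
- boxes_of(camera, target): "xy" ([column, row] in pixels, amid what is visible of it).
The state is a dict: "clock": time; "joint_pos": joint angles; "qvel": joint speeds; "tau": joint torques, N m; "tool_pos": TCP position; "orientation": TCP orientation; "force": force on the tool from outside, world axes, zero at the start; "moment": the same for the moment, N m; "opening": finger opening in m.
Only numpy, scipy, OpenCV 4.12 (cv2) and the standard library are available. Lean on these libraries where they do the work, as an engineer would, in place of code of your own. Each camera call takes 0.05 s, during which the arm holds its last target. There are 200 camera calls.

### The job

Press the red cap of the run-out gauge gently down to its stop so that the feeler stands at the rotor's rim. Then turn the rotor slowly counter-clockwise by its crank knob, feel through the knob where the rim's high spot drags hardest on the feeler, and leave the rotor standing with the high spot squarely at the feeler. Do not knock or push the vial, the tweezers or the small beaker beside the stand.

Things in the scene. Friction and masses are not known exactly. Their poses are not given: they have to be found in the camera images.
- stand: fixed run-out stand: low blue base plate 245 x 155 mm that carries the rotor and, at its +x end, the gauge; origin on the bench surface under the rotor's axis, its x axis points from the rotor's axis towards the gauge, z up
- spindle: the rotor on its fixed spindle; origin on the vertical rotor axis at bench height (does not turn). The aluminium rotor is 140 mm across, top face 50 mm above the bench, a slotted steel crank bar on it up to 58 mm. Somewhere on its rim, not to be seen, is a high spot 3 mm proud that falls away smoothly to both sides; only within about 20 degrees of the feeler does it rub on it
- gauge: dark steel gauge guide with the feeler in it, fixed at the stand's +x end, 36 mm wide, top 50 mm above the bench; origin same as the stand's. The lowered feeler's stiff sprung brass shoe stands 1.5 mm clear of the true rim on the line from the rotor's axis to the gauge; the high spot pushes it back
- rotor (a joint): rotor angle in rad, grows counter-clockwise seen from above, turns freely for more than a turn both ways; stays where it is left (light constant friction, about 1 N at the knob; with the feeler down the push needed at the knob rises over the high spot to some 5 to 12 N, alike in both directions, and falls again). Turned counter-clockwise from its start, the high spot reaches the feeler after 55 to 210 degrees
- feeler (a joint): how far the feeler is pressed down, m: 0 raised (start, shoe above the rim), 0.018 at its lower stop; needs about 4 N, stays where it is left
- cap_top (a point): centre of the top of the feeler's red cap, 28 mm across, 108 mm from the rotor's axis; 82 mm above the bench when raised, 64 mm when down
- knob_top (a point): centre of the top of the black crank knob, 20 mm across, gripping part 76 to 118 mm above the bench. It spins freely about its own vertical axis, so the gripper need not turn with it, and its foot slides freely along a radial slot in the crank bar, 30 to 54 mm from the rotor's axis (42 at the start), so only the push along the circle turns the rotor; a light pinch slips on it under the drag, so hold it with about 30 N and trust the rotor's angle more than the hand's
- vial_b: loose white-capped sample vial, 25 mm across, 53 mm tall, standing beside the stand; origin at the centre of its underside
- tweezers: loose steel tweezers, 127 x 13 x 8 mm, lying beside the stand along their y axis; origin at the centre of the underside
- beaker_small: loose small glass beaker, 52 mm across, 60 mm tall, standing beside the stand; origin at the centre of its underside

How it is judged:
By the outcome, as a careful person would: the job done as asked, in the order asked, and still so for the second after the job is handed in, with the robot touching nothing.
It also fails if it takes over 72 s, if anything falls off the work surface, if the arm or the gripper's body presses on something with over 40 N, if the wrist force passes 120 N, or if a joint passes its speed limit or range.

## Working session

There is one attempt and no reset: what is moved stays moved. The work goes in short steps, Python scripts to look and compute and a shell command to move; the robot and the scene stay as the last step left them, time stands still between calls to the robot, and variables do not carry over. Pictures are saved under pics/ and viewed, about 8 in all and at most 12, crops included, and the job is handed in when it is done.

```bash
mkdir -p pics
cat > h.py <<'E'
from plant import *
import numpy as np, cv2
def cam(n):
    p=camera_params(n); R,_=cv2.Rodrigues(np.array(p["rvec"],float)); return p,R,np.array(p["tvec"],float).ravel()
def at(n,uv,z=None,depth=None):
    """world point of pixel, on plane z or by depth"""
    p,R,t=cam(n); r=np.array([(uv[0]-p["cx"])/p["fx"],(uv[1]-p["cy"])/p["fy"],1.0])
    if depth is not None: return R.T@(r*depth-t)
    c=-R.T@t; d=R.T@r; return c+d*(z-c[2])/d[2]
def cloud(n,D):
    p,R,t=cam(n); v,u=np.mgrid[:480,:640]; P=np.stack([(u-p["cx"])/p["fx"]*D,(v-p["cy"])/p["fy"]*D,D],-1)
    return (P-t)@R
E
python3 - <<'E'
from h import *
for n in("top","side"):
    im,D=snapshot(n); cv2.imwrite(f"pics/{n}0.png",im[...,::-1]); np.save(n+"0.npy",D); np.save(n+"0im.npy",im)
    W=cloud(n,D)
    for t in("stand","spindle","gauge","cap_top","knob_top","vial_b","tweezers","beaker_small"):
        for b in boxes_of(n,t)[:2]:
            u,v=np.round(b["xy"]).astype(int); print(n,t,(u,v),round(b["confidence"],2),W[v,u].round(3), D[v,u].round(3))
print(get_obs())
E
```

```text
top stand (np.int64(290), np.int64(248)) 0.73 [0.552 0.182 0.061] 0.904
top spindle (np.int64(292), np.int64(249)) 0.9 [0.55  0.179 0.061] 0.903
top gauge (np.int64(258), np.int64(198)) 0.66 [0.641 0.24  0.08 ] 0.901
top cap_top (np.int64(258), np.int64(199)) 0.72 [0.639 0.24  0.081] 0.9
top knob_top (np.int64(308), np.int64(261)) 0.56 [0.521 0.147 0.115] 0.844
top beaker_small (np.int64(224), np.int64(297)) 0.87 [0.466 0.314 0.003] 0.953
side stand (np.int64(305), np.int64(247)) 0.69 [0.544 0.141 0.05 ] 0.882
side spindle (np.int64(302), np.int64(238)) 0.58 [0.545 0.16  0.057] 0.894
side gauge (np.int64(343), np.int64(211)) 0.62 [0.642 0.223 0.062] 0.972
side cap_top (np.int64(342), np.int64(203)) 0.76 [0.642 0.227 0.076] 0.969
side knob_top (np.int64(296), np.int64(221)) 0.67 [0.529 0.139 0.101] 0.851
side vial_b (np.int64(368), np.int64(274)) 0.65 [0.615 0.049 0.039] 0.831
side tweezers (np.int64(225), np.int64(297)) 0.94 [0.404 0.114 0.002] 0.842
side beaker_small (np.int64(234), np.int64(220)) 0.89 [ 0.312 -0.586  0.491] 0.0
{'clock': 0.9, 'joint_pos': array([ 8.65776113e+01,  2.05450387e+01,  6.81102987e-01, -6.05509421e-04,
       -7.01353040e+01, -1.65087323e+01]), 'qvel': array([-0.0592329 ,  0.08618687, -0.03102866, -0.05156344, -0.0582908 ,
        0.05339831]), 'tau': array([-3.79538278e-06, -5.82360899e+01,  2.93308675e+01,  7.00174347e+00,
        1.24893553e-02, -2.54811221e-05]), 'tool_pos': array([0.23008667, 0.6345451 , 0.22656775]), 'orientation': array([-36.65704794,  89.99905007, 123.41162527]), 'force': array([-0.56356569,  0.56197052,  0.00956922]), 'moment': array([-0.02185869, -0.002625  , -0.03477654]), 'opening': 0.08771318691653104}
```

View pics/top0.png

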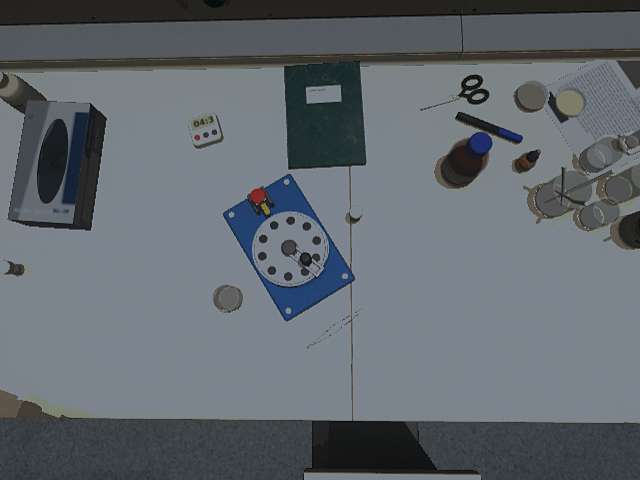

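View pics/side0.png

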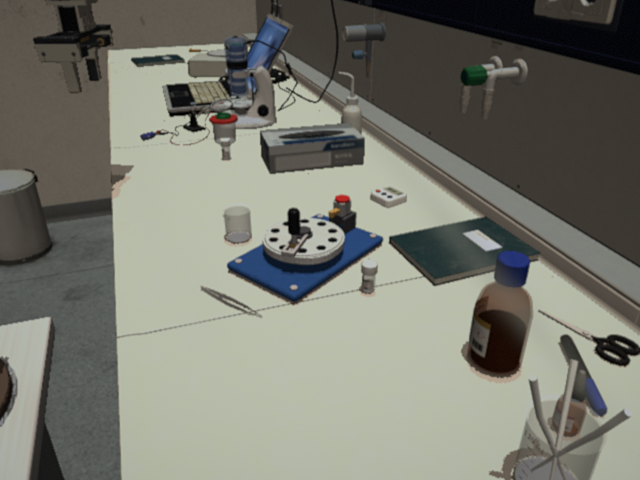

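The top view shows the red cap at about (258,197), the knob at (307,259), the rotor hub at (290,247) and the blue plate. The beaker is at (228,298), the vial at (355,213) and the tweezers at (333,330). The side view agrees. Next I refine the geometry.

Run:
```python
from h import *
import plant; print([x for x in dir(plant) if not x.startswith('_')]); print(globals().get('tcp_to_grasp'))
for n in("top","side"):
    im=np.load(n+"0im.npy"); D=np.load(n+"0.npy"); W=cloud(n,D).astype(float)
    hsv=cv2.cvtColor(im,cv2.COLOR_RGB2HSV); near=np.hypot(W[...,0]-.56,W[...,1]-.18)<.22
    near&=D>0
    red=near&((hsv[...,0]<8)|(hsv[...,0]>172))&(hsv[...,1]>150)&(hsv[...,2]>60)&(W[...,2]>.072)
    print(n,"red",red.sum(),W[red].mean(0).round(4),np.argwhere(red).mean(0)[::-1], W[red][:,2].max())
    v,u=np.argwhere(red).mean(0); print(" cap on plane .082",at(n,(u,v),.082).round(4))
    kn=near&(W[...,2]>.108); print("knob",kn.sum(),W[kn].mean(0).round(4),W[kn].max(0).round(4)); v,u=np.argwhere(kn).mean(0); print(" on plane .118",at(n,(u,v),.118).round(4))
    disc=near&(W[...,2]>.044)&(W[...,2]<.056)&(hsv[...,1]<60)
    c,r=cv2.minEnclosingCircle(W[disc][:,:2].astype(np.float32)); print("disc",c,r)
    blue=near&(hsv[...,0]>95)&(hsv[...,0]<125)&(hsv[...,1]>120)&(W[...,2]<.03)
    print("blue",cv2.minAreaRect(W[blue][:,:2].astype(np.float32)))
    hub=(np.hypot(W[...,0]-.55,W[...,1]-.18)<.012)
    print("hub z",np.median(W[hub][:,2]))
```

```text
['PlanningError', 'boxes_of', 'camera_params', 'close_job', 'get_obs', 'snapshot', 'tcp_to_grasp']
0.0188
top red 166 [0.6454 0.241  0.0813] [257.18674699 195.41566265] 0.08451505720463943
 cap on plane .082 [0.6452 0.2409 0.082 ]
knob 102 [0.5267 0.1517 0.1166] [0.5355 0.1607 0.1208]
 on plane .118 [0.5265 0.1516 0.118 ]
disc (0.5363714694976807, 0.18518924713134766) 0.16106544435024261
blue ((0.5733088254928589, 0.19262509047985077), (0.2614554762840271, 0.16254331171512604), 30.818241119384766)
hub z 0.06051924682237589
side red 78 [0.6445 0.2336 0.081 ] [342.1025641  198.70512821] 0.08419206076738615
 cap on plane .082 [0.6436 0.2315 0.082 ]
knob 105 [0.527  0.1453 0.1143] [0.5373 0.1558 0.1191]
 on plane .118 [0.5249 0.1381 0.118 ]
disc (0.541664719581604, 0.18677584826946259) 0.16347312927246094
blue ((0.5623965263366699, 0.18363851308822632), (0.24006153643131256, 0.15134969353675842), 30.758623123168945)
hub z 0.060546700866999204
```

```bash
r='x'; python3 -m pendant '[{"claw":0,"linear":[0,11.5,-26.2],"twist":0},{"claw":0,"linear":[0,11.5,-26.2],"twist":0},{"claw":0,"linear":[0,11.5,-26.2],"twist":0},{"claw":0,"linear":[0,11.5,-26.2],"twist":0},{"claw":0,"linear":[0,11.5,-26.2],"twist":0},{"claw":0,"linear":[0,11.5,-26.2],"twist":0},{"claw":0,"linear":[0,11.5,-26.2],"twist":0},{"claw":0,"linear":[0,11.5,-26.2],"twist":0},{"claw":0,"linear":[0,11.5,-26.2],"twist":0},{"claw":0,"linear":[0,11.5,-26.2],"twist":0}]'
python3 -m pendant '[{"claw":0,"linear":[0,11.5,-26.2],"twist":0},{"claw":0,"linear":[0,11.5,-26.2],"twist":0},{"claw":0,"linear":[0,11.5,-26.2],"twist":0},{"claw":0,"linear":[0,11.5,-26.2],"twist":0},{"claw":0,"linear":[0,11.5,-26.2],"twist":0},{"claw":0,"linear":[0,11.5,-26.2],"twist":0},{"claw":0,"linear":[0,11.5,-26.2],"twist":0},{"claw":0,"linear":[0,11.5,-26.2],"twist":0},{"claw":0,"linear":[0,11.5,-26.2],"twist":0},{"claw":0,"linear":[0,11.5,-26.2],"twist":0}]'
python3 - <<'E'
from h import *
from scipy.optimize import least_squares
for n in("top","side"):
    im=np.load(n+"0im.npy"); D=np.load(n+"0.npy"); W=cloud(n,D).astype(float); hsv=cv2.cvtColor(im,cv2.COLOR_RGB2HSV)
    m=(np.hypot(W[...,0]-.552,W[...,1]-.185)<.085)&(abs(W[...,2]-.05)<.006)&(hsv[...,1]<60)&(D>0)
    cs,_=cv2.findContours(m.astype(np.uint8),cv2.RETR_EXTERNAL,cv2.CHAIN_APPROX_NONE); c=max(cs,key=cv2.contourArea)[:,0]
    P=np.array([at(n,q,.05)[:2] for q in c])
    s=least_squares(lambda x:np.hypot(*(P-x[:2]).T)-x[2],[.552,.185,.07],loss="soft_l1",f_scale=.001); print(n,s.x.round(4),s.cost)
E
```

```text
clock: 1.73
tool_pos: [0.438, 0.4361, 0.2268]
orientation: [-100.0, 90.0, 60.0]
force: [0.1, 0.1, -1.4]
opening: 0.0267
clock: 2.57
tool_pos: [0.6453, 0.2387, 0.2267]
orientation: [-132.9, 90.0, 27.2]
force: [-0.3, 0.5, 0.4]
opening: 0.0006
top [0.554  0.1865 0.067 ] 0.004724705235538443
side [0.553  0.1753 0.0691] 0.0026980548126855197
```

```bash
python3 -m pendant '[{"claw":0,"linear":[15,0,0],"twist":0},{"claw":0,"linear":[15,0,0],"twist":0},{"claw":0,"linear":[15,0,0],"twist":0},{"claw":0,"linear":[15,0,0],"twist":0},{"claw":0,"linear":[15,0,0],"twist":0},{"claw":0,"linear":[15,0,0],"twist":0},{"claw":0,"linear":[15,0,0],"twist":0},{"claw":0,"linear":[15,0,0],"twist":0},{"claw":0,"linear":[13,0,0],"twist":0},{"claw":0,"linear":[4,0,0],"twist":0}]'
python3 -m pendant '[{"claw":0,"linear":[2.2,0,0],"twist":0},{"claw":0,"linear":[2.2,0,0],"twist":0},{"claw":0,"linear":[2.2,0,0],"twist":0},{"claw":0,"linear":[2.2,0,0],"twist":0},{"claw":0,"linear":[2.2,0,0],"twist":0},{"claw":0,"linear":[2,0,0],"twist":0},{"claw":0,"linear":[2,0,0],"twist":0},{"claw":0,"linear":[2,0,0],"twist":0},{"claw":0,"linear":[2,0,0],"twist":0},{"claw":0,"linear":[2,0,0],"twist":0}]'
```

```text
clock: 3.4
tool_pos: [0.6432, 0.2391, 0.0871]
orientation: [47.9, 89.8, -152.1]
force: [0.1, -0.5, -0.4]
opening: 0.0002
clock: 4.23
tool_pos: [0.6448, 0.2401, 0.0687]
orientation: [-133.3, 89.9, 26.8]
force: [1.4, 0.7, 2.3]
opening: 0.0003
```

```bash
python3 -m pendant '[{"claw":0,"linear":[1,0,0],"twist":0},{"claw":0,"linear":[1,0,0],"twist":0},{"claw":0,"linear":[0.8,0,0],"twist":0},{"claw":0,"linear":[0.5,0,0],"twist":0},{"claw":0,"linear":[0.5,0,0],"twist":0},{"claw":0,"linear":[0.3,0,0],"twist":0},{"claw":0,"linear":[0.2,0,0],"twist":0},{"claw":0,"linear":[0,0,0],"twist":0},{"claw":0,"linear":[0,0,0],"twist":0},{"claw":0,"linear":[0,0,0],"twist":0}]'
python3 -m pendant '[{"claw":0,"linear":[0.3,0,0],"twist":0},{"claw":0,"linear":[0.3,0,0],"twist":0},{"claw":0,"linear":[0.2,0,0],"twist":0},{"claw":0,"linear":[0.2,0,0],"twist":0},{"claw":0,"linear":[0,0,0],"twist":0},{"claw":0,"linear":[0,0,0],"twist":0},{"claw":0,"linear":[0,0,0],"twist":0},{"claw":0,"linear":[0,0,0],"twist":0},{"claw":0,"linear":[0,0,0],"twist":0},{"claw":0,"linear":[0,0,0],"twist":0}]'
```

```text
clock: 5.07
tool_pos: [0.6443, 0.2397, 0.0644]
orientation: [-138.6, 90.0, 21.5]
force: [0.3, 1.1, 3.7]
opening: 0.0004
clock: 5.9
tool_pos: [0.6444, 0.2397, 0.0643]
orientation: [-152.2, 90.0, 7.9]
force: [-1.5, 0.6, 9.1]
opening: 0.0008
```

```bash
python3 -m pendant '[{"claw":0,"linear":[0.4,0,0],"twist":0},{"claw":0,"linear":[0.3,0,0],"twist":0},{"claw":0,"linear":[0,0,0],"twist":0},{"claw":0,"linear":[-2,0,0],"twist":0},{"claw":0,"linear":[-8,0,0],"twist":0},{"claw":0,"linear":[-14,0,0],"twist":0},{"claw":0,"linear":[-14,0,0],"twist":0},{"claw":0,"linear":[-14,0,0],"twist":0},{"claw":0,"linear":[-14,0,0],"twist":0},{"claw":0,"linear":[-14,0,0],"twist":0}]'
python3 -m pendant '[{"claw":60,"linear":[0,12.4,8],"twist":0},{"claw":60,"linear":[0,12.4,8],"twist":0},{"claw":60,"linear":[0,12.4,8],"twist":0},{"claw":60,"linear":[0,12.4,8],"twist":0},{"claw":60,"linear":[0,12.4,8],"twist":0},{"claw":60,"linear":[0,12.4,8],"twist":0},{"claw":60,"linear":[0,12.4,8],"twist":0},{"claw":60,"linear":[0,12.4,8],"twist":0},{"claw":60,"linear":[0,12.4,8],"twist":0},{"claw":60,"linear":[0,12.4,8],"twist":0}]'
python3 - <<'E'
from h import *
o=get_obs(); print(o["joint_pos"].round(1),o["tool_pos"])
a=snapshot("top"); b=snapshot("side"); W=cloud("side",b[1]); W2=cloud("top",a[1])
for n,(im,D) in(("top",a),("side",b)):
    W=cloud(n,D); h=cv2.cvtColor(im,cv2.COLOR_RGB2HSV)
    red=(np.hypot(W[...,0]-.644,W[...,1]-.238)<.03)&((h[...,0]<8)|(h[...,0]>172))&(h[...,1]>150)&(D>0)
    print(n,red.sum(),W[red][:,2].max() if red.any() else 0)
t=a[0][120:340,180:420];s=b[0][150:320,200:440]
cv2.imwrite("pics/1.png",np.vstack([cv2.resize(t,(480,440)),cv2.resize(s,(480,340))])[:,:,::-1][:600] if 0 else np.hstack([cv2.resize(t,(400,367)),cv2.resize(s,(400,367))])[:,:,::-1])
E
```

```text
clock: 6.73
tool_pos: [0.6436, 0.2393, 0.1429]
orientation: [47.1, 89.9, -152.8]
force: [-0.3, 0.1, 1.0]
opening: 0.0005
clock: 7.57
tool_pos: [0.5256, 0.1496, 0.1423]
orientation: [44.3, 89.9, -155.6]
force: [-0.0, -0.4, -0.1]
opening: 0.0585
[ 36.4  12.7 -22.2  -0.  -55.2  33.6] [0.5256129  0.14957902 0.14233967]
top 0 0
side 78 0.0657268670392005
```

View pics/1.png

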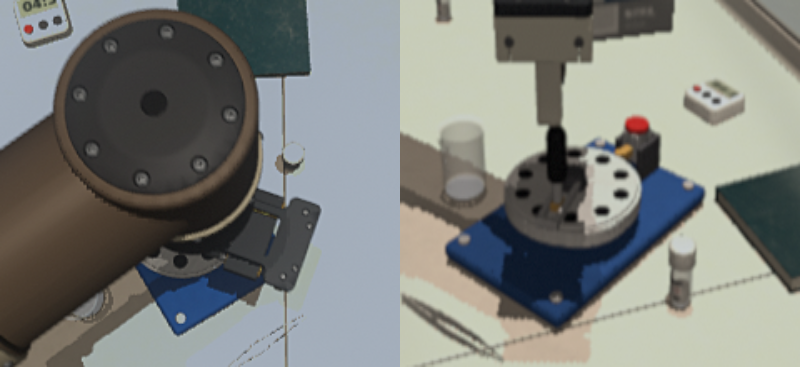

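The cap now reads z≈65 mm, so it is down. The fingers stand over the knob (side crop, 555,140), and the vial, beaker and tweezers are untouched. Next I descend and grip.

```bash
python3 -m pendant '[{"claw":60,"linear":[7,0,0],"twist":0},{"claw":60,"linear":[7,0,0],"twist":0},{"claw":60,"linear":[7,0,0],"twist":0},{"claw":60,"linear":[7,0,0],"twist":0},{"claw":60,"linear":[7,0,0],"twist":0},{"claw":60,"linear":[7,0,0],"twist":0},{"claw":60,"linear":[7,0,0],"twist":0},{"claw":60,"linear":[7,0,0],"twist":0},{"claw":60,"linear":[4,0,0],"twist":0},{"claw":40,"linear":[1,0,0],"twist":0}]'
python3 -m pendant '[{"claw":30,"linear":[0,0,0],"twist":0},{"claw":26,"linear":[0,0,0],"twist":0},{"claw":24,"linear":[0,0,0],"twist":0},{"claw":22,"linear":[0,0,0],"twist":0},{"claw":20,"linear":[0,0,0],"twist":0},{"claw":10,"linear":[0,0,0],"twist":0},{"claw":10,"linear":[0,0,0],"twist":0},{"claw":10,"linear":[0,0,0],"twist":0},{"claw":10,"linear":[0,0,0],"twist":0},{"claw":10,"linear":[0,0,0],"twist":0}]'
python3 - <<'E'
from h import *
o=get_obs(); p=o["tool_pos"]; print(p,o["force"],o["opening"])
ang=lambda p:(np.hypot(p[0]-.553,p[1]-.185),np.degrees(np.arctan2(p[1]-.185,p[0]-.553)))
print(ang(p))
# tool axes: y at 250 deg, z at 160 deg. Steps of 8 deg on r=42 from the present angle
a0=ang(p)[1]; c=np.array([.553,.185]); q=p[:2]
for k in range(1,28):
    a=np.radians(a0+8*k); n=c+.042*np.array([np.cos(a),np.sin(a)]); d=(n-q)*1000; q=n
    y=d@[np.cos(np.radians(250.07)),np.sin(np.radians(250.07))]; z=d@[np.cos(np.radians(160.07)),np.sin(np.radians(160.07))]
    print(8*k,"per row %.2f %.2f"%(y/10,z/10),n.round(4))
E
```

```text
clock: 8.5
tool_pos: [0.5264, 0.1502, 0.0805]
orientation: [53.2, 89.9, -146.7]
force: [-0.9, 1.1, -0.5]
opening: 0.057
clock: 9.33
tool_pos: [0.527, 0.1505, 0.0818]
orientation: [-131.9, 90.0, 28.2]
force: [-0.8, 0.2, 3.0]
opening: 0.0193
[0.52701532 0.15054797 0.08180154] [-0.77598749  0.18759879  3.02372135] 0.019321072582888333
(np.float64(0.04315259053524058), np.float64(-127.0246085782689))
8 per row 0.02 -0.60 [0.5326 0.1483]
16 per row 0.05 -0.58 [0.5379 0.1458]
24 per row -0.03 -0.59 [0.5435 0.1441]
32 per row -0.11 -0.58 [0.5493 0.1432]
40 per row -0.19 -0.55 [0.5552 0.1431]
48 per row -0.27 -0.52 [0.561  0.1438]
56 per row -0.34 -0.48 [0.5667 0.1453]
64 per row -0.40 -0.43 [0.5721 0.1476]
72 per row -0.45 -0.37 [0.5771 0.1506]
80 per row -0.50 -0.30 [0.5816 0.1543]
88 per row -0.54 -0.23 [0.5856 0.1586]
96 per row -0.57 -0.15 [0.589  0.1634]
104 per row -0.58 -0.07 [0.5917 0.1686]
112 per row -0.59 0.01 [0.5936 0.1741]
120 per row -0.58 0.09 [0.5947 0.1799]
128 per row -0.56 0.17 [0.595  0.1857]
136 per row -0.53 0.25 [0.5945 0.1916]
144 per row -0.49 0.32 [0.5932 0.1973]
152 per row -0.44 0.38 [0.5911 0.2027]
160 per row -0.39 0.44 [0.5882 0.2079]
168 per row -0.32 0.49 [0.5847 0.2125]
176 per row -0.25 0.53 [0.5806 0.2167]
184 per row -0.17 0.56 [0.5759 0.2202]
192 per row -0.09 0.58 [0.5708 0.2231]
200 per row -0.01 0.59 [0.5653 0.2252]
208 per row 0.07 0.58 [0.5596 0.2265]
216 per row 0.15 0.57 [0.5538 0.227 ]
```

```bash
python3 -m pendant '[{"claw":10,"linear":[0,0.05,-1.2],"twist":0},{"claw":10,"linear":[0,0.05,-1.2],"twist":0},{"claw":10,"linear":[0,0.05,-1.2],"twist":0},{"claw":10,"linear":[0,0.05,-1.2],"twist":0},{"claw":10,"linear":[0,0.05,-1.2],"twist":0},{"claw":10,"linear":[0,0,-1.2],"twist":0},{"claw":10,"linear":[0,0,-1.2],"twist":0},{"claw":10,"linear":[0,0,-1.2],"twist":0},{"claw":10,"linear":[0,0,-1.2],"twist":0},{"claw":10,"linear":[0,0,-1.2],"twist":0}]'
python3 -m pendant '[{"claw":10,"linear":[0,-0.07,-1.2],"twist":0},{"claw":10,"linear":[0,-0.07,-1.2],"twist":0},{"claw":10,"linear":[0,-0.07,-1.2],"twist":0},{"claw":10,"linear":[0,-0.07,-1.2],"twist":0},{"claw":10,"linear":[0,-0.07,-1.2],"twist":0},{"claw":10,"linear":[0,-0.2,-1.2],"twist":0},{"claw":10,"linear":[0,-0.2,-1.2],"twist":0},{"claw":10,"linear":[0,-0.2,-1.2],"twist":0},{"claw":10,"linear":[0,-0.2,-1.2],"twist":0},{"claw":10,"linear":[0,-0.2,-1.2],"twist":0}]'
python3 -m pendant '[{"claw":10,"linear":[0,-0.19,-0.55],"twist":0},{"claw":10,"linear":[0,-0.19,-0.55],"twist":0},{"claw":10,"linear":[0,-0.19,-0.55],"twist":0},{"claw":10,"linear":[0,-0.19,-0.55],"twist":0},{"claw":10,"linear":[0,-0.19,-0.55],"twist":0},{"claw":10,"linear":[0,-0.19,-0.55],"twist":0},{"claw":10,"linear":[0,-0.19,-0.55],"twist":0},{"claw":10,"linear":[0,-0.19,-0.55],"twist":0},{"claw":10,"linear":[0,-0.19,-0.55],"twist":0},{"claw":10,"linear":[0,-0.19,-0.55],"twist":0}]'
python3 -m pendant '[{"claw":10,"linear":[0,-0.27,-0.52],"twist":0},{"claw":10,"linear":[0,-0.27,-0.52],"twist":0},{"claw":10,"linear":[0,-0.27,-0.52],"twist":0},{"claw":10,"linear":[0,-0.27,-0.52],"twist":0},{"claw":10,"linear":[0,-0.27,-0.52],"twist":0},{"claw":10,"linear":[0,-0.27,-0.52],"twist":0},{"claw":10,"linear":[0,-0.27,-0.52],"twist":0},{"claw":10,"linear":[0,-0.27,-0.52],"twist":0},{"claw":10,"linear":[0,-0.27,-0.52],"twist":0},{"claw":10,"linear":[0,-0.27,-0.52],"twist":0}]'
python3 -m pendant '[{"claw":10,"linear":[0,-0.34,-0.48],"twist":0},{"claw":10,"linear":[0,-0.34,-0.48],"twist":0},{"claw":10,"linear":[0,-0.34,-0.48],"twist":0},{"claw":10,"linear":[0,-0.34,-0.48],"twist":0},{"claw":10,"linear":[0,-0.34,-0.48],"twist":0},{"claw":10,"linear":[0,-0.34,-0.48],"twist":0},{"claw":10,"linear":[0,-0.34,-0.48],"twist":0},{"claw":10,"linear":[0,-0.34,-0.48],"twist":0},{"claw":10,"linear":[0,-0.34,-0.48],"twist":0},{"claw":10,"linear":[0,-0.34,-0.48],"twist":0}]'
python3 -m pendant '[{"claw":10,"linear":[0,-0.4,-0.43],"twist":0},{"claw":10,"linear":[0,-0.4,-0.43],"twist":0},{"claw":10,"linear":[0,-0.4,-0.43],"twist":0},{"claw":10,"linear":[0,-0.4,-0.43],"twist":0},{"claw":10,"linear":[0,-0.4,-0.43],"twist":0},{"claw":10,"linear":[0,-0.4,-0.43],"twist":0},{"claw":10,"linear":[0,-0.4,-0.43],"twist":0},{"claw":10,"linear":[0,-0.4,-0.43],"twist":0},{"claw":10,"linear":[0,-0.4,-0.43],"twist":0},{"claw":10,"linear":[0,-0.4,-0.43],"twist":0}]'
```

```text
clock: 10.17
tool_pos: [0.5383, 0.1461, 0.0818]
orientation: [-152.4, 90.0, 7.6]
force: [-0.6, -0.0, 5.9]
opening: 0.0191
clock: 11.0
tool_pos: [0.55, 0.1432, 0.0818]
orientation: [-175.2, 90.0, -15.1]
force: [-1.1, 1.3, 4.6]
opening: 0.0193
clock: 11.83
tool_pos: [0.5558, 0.1431, 0.0818]
orientation: [-177.0, 90.0, -16.9]
force: [-0.9, -0.5, 5.2]
opening: 0.0192
clock: 12.67
tool_pos: [0.5616, 0.1438, 0.0818]
orientation: [160.5, 90.0, -39.4]
force: [-0.7, -0.6, 5.4]
opening: 0.0193
clock: 13.5
tool_pos: [0.5673, 0.1453, 0.0817]
orientation: [133.6, 90.0, -66.3]
force: [-0.8, -0.2, 5.2]
opening: 0.0193
clock: 14.33
tool_pos: [0.5727, 0.1476, 0.0818]
orientation: [142.7, 90.0, -57.3]
force: [-1.2, 0.0, 5.5]
opening: 0.0193
```

```bash
python3 -m pendant '[{"claw":10,"linear":[0,-0.45,-0.37],"twist":0},{"claw":10,"linear":[0,-0.45,-0.37],"twist":0},{"claw":10,"linear":[0,-0.45,-0.37],"twist":0},{"claw":10,"linear":[0,-0.45,-0.37],"twist":0},{"claw":10,"linear":[0,-0.45,-0.37],"twist":0},{"claw":10,"linear":[0,-0.45,-0.37],"twist":0},{"claw":10,"linear":[0,-0.45,-0.37],"twist":0},{"claw":10,"linear":[0,-0.45,-0.37],"twist":0},{"claw":10,"linear":[0,-0.45,-0.37],"twist":0},{"claw":10,"linear":[0,-0.45,-0.37],"twist":0}]'
python3 -m pendant '[{"claw":10,"linear":[0,-0.5,-0.3],"twist":0},{"claw":10,"linear":[0,-0.5,-0.3],"twist":0},{"claw":10,"linear":[0,-0.5,-0.3],"twist":0},{"claw":10,"linear":[0,-0.5,-0.3],"twist":0},{"claw":10,"linear":[0,-0.5,-0.3],"twist":0},{"claw":10,"linear":[0,-0.5,-0.3],"twist":0},{"claw":10,"linear":[0,-0.5,-0.3],"twist":0},{"claw":10,"linear":[0,-0.5,-0.3],"twist":0},{"claw":10,"linear":[0,-0.5,-0.3],"twist":0},{"claw":10,"linear":[0,-0.5,-0.3],"twist":0}]'
python3 -m pendant '[{"claw":10,"linear":[0,-0.54,-0.23],"twist":0},{"claw":10,"linear":[0,-0.54,-0.23],"twist":0},{"claw":10,"linear":[0,-0.54,-0.23],"twist":0},{"claw":10,"linear":[0,-0.54,-0.23],"twist":0},{"claw":10,"linear":[0,-0.54,-0.23],"twist":0},{"claw":10,"linear":[0,-0.54,-0.23],"twist":0},{"claw":10,"linear":[0,-0.54,-0.23],"twist":0},{"claw":10,"linear":[0,-0.54,-0.23],"twist":0},{"claw":10,"linear":[0,-0.54,-0.23],"twist":0},{"claw":10,"linear":[0,-0.54,-0.23],"twist":0}]'
python3 -m pendant '[{"claw":10,"linear":[0,-0.57,-0.15],"twist":0},{"claw":10,"linear":[0,-0.57,-0.15],"twist":0},{"claw":10,"linear":[0,-0.57,-0.15],"twist":0},{"claw":10,"linear":[0,-0.57,-0.15],"twist":0},{"claw":10,"linear":[0,-0.57,-0.15],"twist":0},{"claw":10,"linear":[0,-0.57,-0.15],"twist":0},{"claw":10,"linear":[0,-0.57,-0.15],"twist":0},{"claw":10,"linear":[0,-0.57,-0.15],"twist":0},{"claw":10,"linear":[0,-0.57,-0.15],"twist":0},{"claw":10,"linear":[0,-0.57,-0.15],"twist":0}]'
python3 -m pendant '[{"claw":10,"linear":[0,-0.58,-0.07],"twist":0},{"claw":10,"linear":[0,-0.58,-0.07],"twist":0},{"claw":10,"linear":[0,-0.58,-0.07],"twist":0},{"claw":10,"linear":[0,-0.58,-0.07],"twist":0},{"claw":10,"linear":[0,-0.58,-0.07],"twist":0},{"claw":10,"linear":[0,-0.58,-0.07],"twist":0},{"claw":10,"linear":[0,-0.58,-0.07],"twist":0},{"claw":10,"linear":[0,-0.58,-0.07],"twist":0},{"claw":10,"linear":[0,-0.58,-0.07],"twist":0},{"claw":10,"linear":[0,-0.58,-0.07],"twist":0}]'
python3 -m pendant '[{"claw":10,"linear":[0,-0.59,0.01],"twist":0},{"claw":10,"linear":[0,-0.59,0.01],"twist":0},{"claw":10,"linear":[0,-0.59,0.01],"twist":0},{"claw":10,"linear":[0,-0.59,0.01],"twist":0},{"claw":10,"linear":[0,-0.59,0.01],"twist":0},{"claw":10,"linear":[0,-0.59,0.01],"twist":0},{"claw":10,"linear":[0,-0.59,0.01],"twist":0},{"claw":10,"linear":[0,-0.59,0.01],"twist":0},{"claw":10,"linear":[0,-0.59,0.01],"twist":0},{"claw":10,"linear":[0,-0.59,0.01],"twist":0}]'
```

```text
clock: 15.17
tool_pos: [0.5777, 0.1505, 0.0818]
orientation: [135.4, 90.0, -64.5]
force: [-1.5, -1.1, 6.4]
opening: 0.0193
clock: 16.0
tool_pos: [0.5822, 0.1542, 0.0818]
orientation: [134.6, 90.0, -65.3]
force: [0.2, -0.4, 5.5]
opening: 0.019
clock: 16.83
tool_pos: [0.5863, 0.1584, 0.0818]
orientation: [142.0, 90.0, -58.0]
force: [-0.3, -1.1, 5.6]
opening: 0.0194
clock: 17.67
tool_pos: [0.5896, 0.1633, 0.0818]
orientation: [139.6, 90.0, -60.3]
force: [-1.0, -0.5, 5.7]
opening: 0.0192
clock: 18.5
tool_pos: [0.5915, 0.1674, 0.0817]
orientation: [76.2, 89.9, -123.8]
force: [-2.2, -4.8, 7.5]
opening: 0.019
clock: 19.33
tool_pos: [0.5928, 0.1716, 0.0817]
orientation: [73.4, 89.7, -126.6]
force: [-3.5, -10.7, 10.3]
opening: 0.0192
```

```bash
python3 -m pendant '[{"claw":10,"linear":[0,-0.29,0.03],"twist":0},{"claw":10,"linear":[0,-0.29,0.03],"twist":0},{"claw":10,"linear":[0,-0.29,0.03],"twist":0},{"claw":10,"linear":[0,-0.29,0.03],"twist":0},{"claw":10,"linear":[0,-0.29,0.03],"twist":0},{"claw":10,"linear":[0,-0.29,0.03],"twist":0},{"claw":10,"linear":[0,-0.29,0.03],"twist":0},{"claw":10,"linear":[0,-0.29,0.03],"twist":0},{"claw":10,"linear":[0,-0.29,0.03],"twist":0},{"claw":10,"linear":[0,-0.29,0.03],"twist":0}]'
python3 -m pendant '[{"claw":10,"linear":[0,-0.29,0.05],"twist":0},{"claw":10,"linear":[0,-0.29,0.05],"twist":0},{"claw":10,"linear":[0,-0.29,0.05],"twist":0},{"claw":10,"linear":[0,-0.29,0.05],"twist":0},{"claw":10,"linear":[0,-0.29,0.05],"twist":0},{"claw":10,"linear":[0,-0.29,0.05],"twist":0},{"claw":10,"linear":[0,-0.29,0.05],"twist":0},{"claw":10,"linear":[0,-0.29,0.05],"twist":0},{"claw":10,"linear":[0,-0.29,0.05],"twist":0},{"claw":10,"linear":[0,-0.29,0.05],"twist":0}]'
python3 -m pendant '[{"claw":10,"linear":[0,-0.29,0.07],"twist":0},{"claw":10,"linear":[0,-0.29,0.07],"twist":0},{"claw":10,"linear":[0,-0.29,0.07],"twist":0},{"claw":10,"linear":[0,-0.29,0.07],"twist":0},{"claw":10,"linear":[0,-0.29,0.07],"twist":0},{"claw":10,"linear":[0,-0.29,0.07],"twist":0},{"claw":10,"linear":[0,-0.29,0.07],"twist":0},{"claw":10,"linear":[0,-0.29,0.07],"twist":0},{"claw":10,"linear":[0,-0.29,0.07],"twist":0},{"claw":10,"linear":[0,-0.29,0.07],"twist":0}]'
python3 -m pendant '[{"claw":10,"linear":[0,-0.28,0.09],"twist":0},{"claw":10,"linear":[0,-0.28,0.09],"twist":0},{"claw":10,"linear":[0,-0.28,0.09],"twist":0},{"claw":10,"linear":[0,-0.28,0.09],"twist":0},{"claw":10,"linear":[0,-0.28,0.09],"twist":0},{"claw":10,"linear":[0,-0.28,0.09],"twist":0},{"claw":10,"linear":[0,-0.28,0.09],"twist":0},{"claw":10,"linear":[0,-0.28,0.09],"twist":0},{"claw":10,"linear":[0,-0.28,0.09],"twist":0},{"claw":10,"linear":[0,-0.28,0.09],"twist":0}]'
python3 -m pendant '[{"claw":10,"linear":[0,-0.27,0.11],"twist":0},{"claw":10,"linear":[0,-0.27,0.11],"twist":0},{"claw":10,"linear":[0,-0.27,0.11],"twist":0},{"claw":10,"linear":[0,-0.27,0.11],"twist":0},{"claw":10,"linear":[0,-0.27,0.11],"twist":0},{"claw":10,"linear":[0,-0.27,0.11],"twist":0},{"claw":10,"linear":[0,-0.27,0.11],"twist":0},{"claw":10,"linear":[0,-0.27,0.11],"twist":0},{"claw":10,"linear":[0,-0.27,0.11],"twist":0},{"claw":10,"linear":[0,-0.27,0.11],"twist":0}]'
```

```text
clock: 20.17
tool_pos: [0.5934, 0.174, 0.0817]
orientation: [74.1, 89.7, -125.9]
force: [-3.1, -11.0, 9.4]
opening: 0.0193
clock: 21.0
tool_pos: [0.594, 0.1767, 0.0817]
orientation: [76.0, 89.7, -124.0]
force: [-3.2, -10.9, 10.4]
opening: 0.0188
clock: 21.83
tool_pos: [0.5946, 0.1798, 0.0817]
orientation: [78.8, 89.7, -121.2]
force: [-1.7, -10.9, 8.7]
opening: 0.0192
clock: 22.67
tool_pos: [0.5951, 0.1832, 0.0817]
orientation: [83.6, 89.8, -116.3]
force: [-0.4, -9.9, 7.5]
opening: 0.0189
clock: 23.5
tool_pos: [0.5955, 0.187, 0.0818]
orientation: [93.5, 89.9, -106.4]
force: [-0.3, -6.4, 6.5]
opening: 0.019
```

```bash
cat > rec.py <<'E'
from h import *
def rect(n,im,c=(.553,.185),z=.05,px=3):  # top-plane view, px per mm, +x right, +y up, 160mm
    p,R,t=cam(n); N=160*px; K=np.array([[p["fx"],0,p["cx"]],[0,p["fy"],p["cy"]],[0,0,1]])
    A=np.array([[1e-3/px,0,c[0]-.08],[0,-1e-3/px,c[1]+.08],[0,0,z],[0,0,1]])
    A=np.vstack([A[0],A[1],[0,0,z],[0,0,1]])
    H=K@np.hstack([R,t[:,None]])@A
    return cv2.warpPerspective(im,np.linalg.inv(H),(N,N),flags=cv2.INTER_CUBIC)
E
cat > snap.py <<'E'
import sys; from rec import *
o=get_obs(); im,_=snapshot("side"); np.save(f"s_{sys.argv[1]}.npy",im); p=o["tool_pos"]
a=np.degrees(np.arctan2(p[1]-.185,p[0]-.553)); f=o["force"]; ar=np.radians(a)
print(sys.argv[1],"hand ang %.2f Ft %.2f t %.2f"%(a,f[0]*np.sin(ar)-f[1]*np.cos(ar),o["clock"]))
E
python3 snap.py A
python3 -m pendant '[{"claw":10,"linear":[0,-0.27,0.13],"twist":0},{"claw":10,"linear":[0,-0.27,0.13],"twist":0},{"claw":10,"linear":[0,-0.27,0.13],"twist":0},{"claw":10,"linear":[0,-0.27,0.13],"twist":0},{"claw":10,"linear":[0,-0.27,0.13],"twist":0},{"claw":10,"linear":[0,-0.27,0.13],"twist":0},{"claw":10,"linear":[0,-0.27,0.13],"twist":0},{"claw":10,"linear":[0,-0.27,0.13],"twist":0},{"claw":10,"linear":[0,-0.27,0.13],"twist":0},{"claw":10,"linear":[0,-0.27,0.13],"twist":0}]'
python3 -m pendant '[{"claw":10,"linear":[0,-0.25,0.15],"twist":0},{"claw":10,"linear":[0,-0.25,0.15],"twist":0},{"claw":10,"linear":[0,-0.25,0.15],"twist":0},{"claw":10,"linear":[0,-0.25,0.15],"twist":0},{"claw":10,"linear":[0,-0.25,0.15],"twist":0},{"claw":10,"linear":[0,-0.25,0.15],"twist":0},{"claw":10,"linear":[0,-0.25,0.15],"twist":0},{"claw":10,"linear":[0,-0.25,0.15],"twist":0},{"claw":10,"linear":[0,-0.25,0.15],"twist":0},{"claw":10,"linear":[0,-0.25,0.15],"twist":0}]'
python3 snap.py B
python3 - <<'E'
from rec import *
L=[rect("side",x,px=2) for x in (np.load("side0im.npy"),np.load("s_A.npy"))]
cv2.imwrite("pics/2.png",cv2.resize(np.hstack(L),(800,400))[...,::-1])
E
```

```text
A hand ang 2.75 Ft 6.37 t 23.50
clock: 24.38
tool_pos: [0.5955, 0.1911, 0.0818]
orientation: [122.6, 89.9, -77.3]
force: [1.6, -1.8, 4.5]
opening: 0.0193
clock: 25.22
tool_pos: [0.595, 0.1947, 0.0818]
orientation: [-169.7, 90.0, -9.6]
force: [0.1, -1.7, 5.4]
opening: 0.0191
B hand ang 13.00 Ft 1.71 t 25.22
```

View pics/2.png

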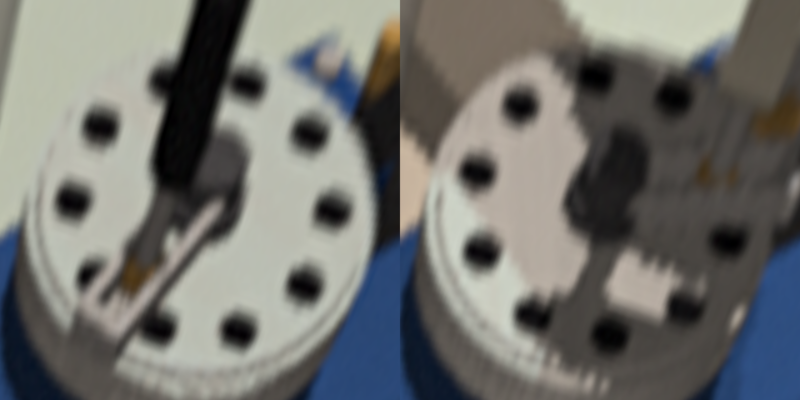

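```bash
python3 -m pendant '[{"claw":10,"linear":[0,0.26,-0.14],"twist":0},{"claw":10,"linear":[0,0.26,-0.14],"twist":0},{"claw":10,"linear":[0,0.26,-0.14],"twist":0},{"claw":10,"linear":[0,0.26,-0.14],"twist":0},{"claw":10,"linear":[0,0.26,-0.14],"twist":0},{"claw":10,"linear":[0,0.26,-0.14],"twist":0},{"claw":10,"linear":[0,0.26,-0.14],"twist":0},{"claw":10,"linear":[0,0.26,-0.14],"twist":0},{"claw":10,"linear":[0,0.26,-0.14],"twist":0},{"claw":10,"linear":[0,0.26,-0.14],"twist":0}]' >/dev/null; python3 snap.py r0
python3 -m pendant '[{"claw":10,"linear":[0,0.27,-0.13],"twist":0},{"claw":10,"linear":[0,0.27,-0.13],"twist":0},{"claw":10,"linear":[0,0.27,-0.13],"twist":0},{"claw":10,"linear":[0,0.27,-0.13],"twist":0},{"claw":10,"linear":[0,0.27,-0.13],"twist":0},{"claw":10,"linear":[0,0.27,-0.13],"twist":0},{"claw":10,"linear":[0,0.27,-0.13],"twist":0},{"claw":10,"linear":[0,0.27,-0.13],"twist":0},{"claw":10,"linear":[0,0.27,-0.13],"twist":0},{"claw":10,"linear":[0,0.27,-0.13],"twist":0}]' >/dev/null; python3 snap.py r1
python3 -m pendant '[{"claw":10,"linear":[0,0.27,-0.11],"twist":0},{"claw":10,"linear":[0,0.27,-0.11],"twist":0},{"claw":10,"linear":[0,0.27,-0.11],"twist":0},{"claw":10,"linear":[0,0.27,-0.11],"twist":0},{"claw":10,"linear":[0,0.27,-0.11],"twist":0},{"claw":10,"linear":[0,0.27,-0.11],"twist":0},{"claw":10,"linear":[0,0.27,-0.11],"twist":0},{"claw":10,"linear":[0,0.27,-0.11],"twist":0},{"claw":10,"linear":[0,0.27,-0.11],"twist":0},{"claw":10,"linear":[0,0.27,-0.11],"twist":0}]' >/dev/null; python3 snap.py r2
python3 -m pendant '[{"claw":10,"linear":[0,0.28,-0.09],"twist":0},{"claw":10,"linear":[0,0.28,-0.09],"twist":0},{"claw":10,"linear":[0,0.28,-0.09],"twist":0},{"claw":10,"linear":[0,0.28,-0.09],"twist":0},{"claw":10,"linear":[0,0.28,-0.09],"twist":0},{"claw":10,"linear":[0,0.28,-0.09],"twist":0},{"claw":10,"linear":[0,0.28,-0.09],"twist":0},{"claw":10,"linear":[0,0.28,-0.09],"twist":0},{"claw":10,"linear":[0,0.28,-0.09],"twist":0},{"claw":10,"linear":[0,0.28,-0.09],"twist":0}]' >/dev/null; python3 snap.py r3
python3 -m pendant '[{"claw":10,"linear":[0,0.29,-0.07],"twist":0},{"claw":10,"linear":[0,0.29,-0.07],"twist":0},{"claw":10,"linear":[0,0.29,-0.07],"twist":0},{"claw":10,"linear":[0,0.29,-0.07],"twist":0},{"claw":10,"linear":[0,0.29,-0.07],"twist":0},{"claw":10,"linear":[0,0.29,-0.07],"twist":0},{"claw":10,"linear":[0,0.29,-0.07],"twist":0},{"claw":10,"linear":[0,0.29,-0.07],"twist":0},{"claw":10,"linear":[0,0.29,-0.07],"twist":0},{"claw":10,"linear":[0,0.29,-0.07],"twist":0}]' >/dev/null; python3 snap.py r4
python3 -m pendant '[{"claw":10,"linear":[0,0.29,-0.05],"twist":0},{"claw":10,"linear":[0,0.29,-0.05],"twist":0},{"claw":10,"linear":[0,0.29,-0.05],"twist":0},{"claw":10,"linear":[0,0.29,-0.05],"twist":0},{"claw":10,"linear":[0,0.29,-0.05],"twist":0},{"claw":10,"linear":[0,0.29,-0.05],"twist":0},{"claw":10,"linear":[0,0.29,-0.05],"twist":0},{"claw":10,"linear":[0,0.29,-0.05],"twist":0},{"claw":10,"linear":[0,0.29,-0.05],"twist":0},{"claw":10,"linear":[0,0.29,-0.05],"twist":0}]' >/dev/null; python3 snap.py r5
python3 -m pendant '[{"claw":10,"linear":[0,0.29,-0.03],"twist":0},{"claw":10,"linear":[0,0.29,-0.03],"twist":0},{"claw":10,"linear":[0,0.29,-0.03],"twist":0},{"claw":10,"linear":[0,0.29,-0.03],"twist":0},{"claw":10,"linear":[0,0.29,-0.03],"twist":0},{"claw":10,"linear":[0,0.29,-0.03],"twist":0},{"claw":10,"linear":[0,0.29,-0.03],"twist":0},{"claw":10,"linear":[0,0.29,-0.03],"twist":0},{"claw":10,"linear":[0,0.29,-0.03],"twist":0},{"claw":10,"linear":[0,0.29,-0.03],"twist":0}]' >/dev/null; python3 snap.py r6
python3 -m pendant '[{"claw":10,"linear":[0,0.29,-0.01],"twist":0},{"claw":10,"linear":[0,0.29,-0.01],"twist":0},{"claw":10,"linear":[0,0.29,-0.01],"twist":0},{"claw":10,"linear":[0,0.29,-0.01],"twist":0},{"claw":10,"linear":[0,0.29,-0.01],"twist":0},{"claw":10,"linear":[0,0.29,-0.01],"twist":0},{"claw":10,"linear":[0,0.29,-0.01],"twist":0},{"claw":10,"linear":[0,0.29,-0.01],"twist":0},{"claw":10,"linear":[0,0.29,-0.01],"twist":0},{"claw":10,"linear":[0,0.29,-0.01],"twist":0}]' >/dev/null; python3 snap.py r7
```

```text
r0 hand ang 9.68 Ft -1.29 t 26.10
r1 hand ang 6.22 Ft -4.11 t 26.98
r2 hand ang 2.91 Ft -6.37 t 27.87
r3 hand ang -0.20 Ft -8.98 t 28.75
r4 hand ang -3.46 Ft -9.89 t 29.63
r5 hand ang -6.90 Ft -11.57 t 30.52
r6 hand ang -10.60 Ft -11.14 t 31.40
r7 hand ang -14.75 Ft -11.74 t 32.28
```

```bash
python3 -m pendant '[{"claw":10,"linear":[0,0.29,0.01],"twist":0},{"claw":10,"linear":[0,0.29,0.01],"twist":0},{"claw":10,"linear":[0,0.29,0.01],"twist":0},{"claw":10,"linear":[0,0.29,0.01],"twist":0},{"claw":10,"linear":[0,0.29,0.01],"twist":0},{"claw":10,"linear":[0,0.29,0.01],"twist":0},{"claw":10,"linear":[0,0.29,0.01],"twist":0},{"claw":10,"linear":[0,0.29,0.01],"twist":0},{"claw":10,"linear":[0,0.29,0.01],"twist":0},{"claw":10,"linear":[0,0.29,0.01],"twist":0}]' >/dev/null; python3 snap.py r8
python3 -m pendant '[{"claw":10,"linear":[0,0.29,0.03],"twist":0},{"claw":10,"linear":[0,0.29,0.03],"twist":0},{"claw":10,"linear":[0,0.29,0.03],"twist":0},{"claw":10,"linear":[0,0.29,0.03],"twist":0},{"claw":10,"linear":[0,0.29,0.03],"twist":0},{"claw":10,"linear":[0,0.29,0.03],"twist":0},{"claw":10,"linear":[0,0.29,0.03],"twist":0},{"claw":10,"linear":[0,0.29,0.03],"twist":0},{"claw":10,"linear":[0,0.29,0.03],"twist":0},{"claw":10,"linear":[0,0.29,0.03],"twist":0}]' >/dev/null; python3 snap.py r9
python3 -m pendant '[{"claw":10,"linear":[0,0.29,0.05],"twist":0},{"claw":10,"linear":[0,0.29,0.05],"twist":0},{"claw":10,"linear":[0,0.29,0.05],"twist":0},{"claw":10,"linear":[0,0.29,0.05],"twist":0},{"claw":10,"linear":[0,0.29,0.05],"twist":0},{"claw":10,"linear":[0,0.29,0.05],"twist":0},{"claw":10,"linear":[0,0.29,0.05],"twist":0},{"claw":10,"linear":[0,0.29,0.05],"twist":0},{"claw":10,"linear":[0,0.29,0.05],"twist":0},{"claw":10,"linear":[0,0.29,0.05],"twist":0}]' >/dev/null; python3 snap.py ra
python3 -m pendant '[{"claw":10,"linear":[0,0.28,0.07],"twist":0},{"claw":10,"linear":[0,0.28,0.07],"twist":0},{"claw":10,"linear":[0,0.28,0.07],"twist":0},{"claw":10,"linear":[0,0.28,0.07],"twist":0},{"claw":10,"linear":[0,0.28,0.07],"twist":0},{"claw":10,"linear":[0,0.28,0.07],"twist":0},{"claw":10,"linear":[0,0.28,0.07],"twist":0},{"claw":10,"linear":[0,0.28,0.07],"twist":0},{"claw":10,"linear":[0,0.28,0.07],"twist":0},{"claw":10,"linear":[0,0.28,0.07],"twist":0}]' >/dev/null; python3 snap.py rb
cat > holes.py <<'E'
from rec import *
from scipy.optimize import least_squares
def holes(im,px=3,dbg=False):
    g=cv2.cvtColor(rect("side",im,px=px),cv2.COLOR_RGB2GRAY)
    d=cv2.morphologyEx(g,cv2.MORPH_BLACKHAT,cv2.getStructuringElement(cv2.MORPH_ELLIPSE,(17*px,17*px)))
    _,b=cv2.threshold(d,35,255,0); n,l,s,c=cv2.connectedComponentsWithStats(b)
    P=[(x/px-80,80-y/px) for (x,y),st in zip(c[1:],s[1:]) if 40*px*px<st[4]<160*px*px and max(st[2:4])<17*px and 40<np.hypot(x/px-80,80-y/px)<64]
    return np.array(P)
def ang(P,c,r):  # angle mod 36
    v=P-c; k=abs(np.hypot(*v.T)-r)<4; a=np.arctan2(v[k,1],v[k,0]); z=np.exp(10j*a); m=np.angle(z.mean())
    res=np.degrees(np.angle(z*np.exp(-1j*m)))/10
    k2=abs(res)<4; m=np.angle(z[k2].mean()); return np.degrees(m)/10,k2.sum(),res[k2].std()
def centre(P): 
    s=least_squares(lambda x:np.hypot(*(P-x[:2]).T)-x[2],[0,0,54],loss="soft_l1"); return s.x
E
python3 - <<'E'
from holes import *
P=holes(np.load("side0im.npy")); print(P.round(1)); x=centre(P); print(x); print("0",ang(P,x[:2],x[2]))
for k in ["A","B"]+["r"+c for c in "0123456789ab"]:
    Q=holes(np.load(f"s_{k}.npy")); print(k,np.round(ang(Q,x[:2],x[2]),2))
E
```

```text
r8 hand ang -19.38 Ft -9.19 t 33.17
r9 hand ang -24.65 Ft -5.77 t 34.05
ra hand ang -31.59 Ft -2.00 t 34.93
rb hand ang -35.51 Ft -0.85 t 35.82
[[-44.6 -29.3]]
[ 0.2742886   0.18062634 53.67157932]
0 (np.float64(-2.6340105589594045), np.int64(1), np.float64(0.0))
A [-15.99   5.     2.03]
B [-5.1   6.    1.65]
r0 [-7.79  4.    2.06]
r1 [-11.22   6.     1.79]
r2 [-14.05   5.     1.95]
r3 [-17.9    4.     1.43]
r4 [15.01  3.    1.64]
r5 [11.49  3.    1.65]
r6 [8.35 4.   1.76]
r7 [3.26 3.   0.79]
r8 [-0.58  3.    2.22]
r9 [-6.46  3.    1.9 ]
ra [-14.14   3.     1.4 ]
rb [-17.91   4.     1.24]
```

Run:
```python
import numpy as np
from scipy.optimize import least_squares
F=[(.5822,.1542,.2,-.4),(.5863,.1584,-.3,-1.1),(.5896,.1633,-1,-.5),(.5915,.1674,-2.2,-4.8),(.5928,.1716,-3.5,-10.7),(.5934,.174,-3.1,-11),(.594,.1767,-3.2,-10.9),(.5946,.1798,-1.7,-10.9),(.5951,.1832,-.4,-9.9),(.5955,.187,-.3,-6.4),(.5955,.1911,1.6,-1.8),(.595,.1947,.1,-1.7)]
f=[]
for x,y,a,b in F:
    t=np.arctan2(y-.185,x-.553); f.append((np.degrees(t),a*np.sin(t)-b*np.cos(t)))
f=np.array(f); print(f.round(1))
r=np.array([(9.68,-1.29),(6.22,-4.11),(2.91,-6.37),(-.2,-8.98),(-3.46,-9.89),(-6.9,-11.57),(-10.6,-11.14),(-14.75,-11.74),(-19.38,-9.19),(-24.65,-5.77),(-31.59,-2.0),(-35.51,-.85)])
shapes={"cos":lambda u:np.where(abs(u)<1,.5+.5*np.cos(np.pi*np.clip(u,-1,1)),0),"gauss":lambda u:np.exp(-2*u*u),"clipcos":lambda u:np.maximum(np.cos(np.clip(u,-1,1)*np.pi/2),0)}
for n,s in shapes.items():
    for lab,D in(("fwd",f),("rev",r),("both",np.vstack([f,r]))):
        h=lambda x:x[3]+x[1]*s((D[:,0]-x[0]-(x[4]*D[:,1] if lab=="both" else 0))/x[2])-abs(D[:,1])
        q=least_squares(h,[-10,10,22,1,0],loss="soft_l1"); print(n,lab,q.x.round(2),round(q.cost,2))
```

```text
[[-46.5   0.1]
 [-38.6   1. ]
 [-30.7   0.9]
 [-24.6   5.3]
 [-18.6  11.3]
 [-15.2  11.4]
 [-11.4  11.3]
 [ -7.1  11. ]
 [ -2.4   9.9]
 [  2.7   6.4]
 [  8.2   2. ]
 [ 13.    1.7]]
cos fwd [-10.51  11.52  25.4    0.63   0.  ] 2.63
cos rev [-10.62  11.54  27.19   0.42   0.  ] 1.02
cos both [-10.59  11.44  26.26   0.61  -0.03] 3.77
gauss fwd [-10.59  12.14  22.04   0.06   0.  ] 3.21
gauss rev [-10.68  13.87  26.17  -1.88   0.  ] 1.2
gauss both [-10.61  12.41  23.04  -0.25  -0.03] 4.71
clipcos fwd [-10.6   10.91  19.89   0.96   0.  ] 1.79
clipcos rev [-10.86  10.7   21.3    0.89   0.  ] 1.03
clipcos both [-10.55  10.69  19.94   1.14  -0.03] 2.72
```

```bash
python3 -m pendant '[{"claw":10,"linear":[0,-0.56,-0.16],"twist":0},{"claw":10,"linear":[0,-0.56,-0.16],"twist":0},{"claw":10,"linear":[0,-0.56,-0.16],"twist":0},{"claw":10,"linear":[0,-0.56,-0.16],"twist":0},{"claw":10,"linear":[0,-0.56,-0.16],"twist":0},{"claw":10,"linear":[0,-0.57,-0.12],"twist":0},{"claw":10,"linear":[0,-0.57,-0.12],"twist":0},{"claw":10,"linear":[0,-0.57,-0.12],"twist":0},{"claw":10,"linear":[0,-0.57,-0.12],"twist":0},{"claw":10,"linear":[0,-0.57,-0.12],"twist":0}]'; python3 snap.py f0
python3 -m pendant '[{"claw":10,"linear":[0,-0.58,-0.08],"twist":0},{"claw":10,"linear":[0,-0.58,-0.08],"twist":0},{"claw":10,"linear":[0,-0.58,-0.08],"twist":0},{"claw":10,"linear":[0,-0.58,-0.08],"twist":0},{"claw":10,"linear":[0,-0.58,-0.08],"twist":0},{"claw":10,"linear":[0,-0.59,-0.03],"twist":0},{"claw":10,"linear":[0,-0.59,-0.03],"twist":0},{"claw":10,"linear":[0,-0.59,-0.03],"twist":0},{"claw":10,"linear":[0,-0.59,-0.03],"twist":0},{"claw":10,"linear":[0,-0.59,-0.03],"twist":0}]'; python3 snap.py f1
python3 -m pendant '[{"claw":10,"linear":[0,-0.59,0.01],"twist":0},{"claw":10,"linear":[0,-0.59,0.01],"twist":0},{"claw":10,"linear":[0,-0.59,0.01],"twist":0},{"claw":10,"linear":[0,-0.59,0.01],"twist":0},{"claw":10,"linear":[0,-0.59,0.01],"twist":0},{"claw":10,"linear":[0,-0.59,0.01],"twist":0},{"claw":10,"linear":[0,-0.59,0.01],"twist":0},{"claw":10,"linear":[0,0,0],"twist":0},{"claw":10,"linear":[0,0,0],"twist":0},{"claw":10,"linear":[0,0,0],"twist":0}]'; python3 snap.py f2
```

```text
clock: 36.7
tool_pos: [0.59, 0.1648, 0.0817]
orientation: [70.4, 89.9, -129.6]
force: [-0.9, -0.4, 8.8]
opening: 0.0194
f0 hand ang -28.70 Ft 0.74 t 36.70
clock: 37.58
tool_pos: [0.5915, 0.1686, 0.0817]
orientation: [68.0, 89.7, -132.0]
force: [-2.5, -6.7, 10.5]
opening: 0.0193
f1 hand ang -23.12 Ft 7.10 t 37.58
clock: 38.47
tool_pos: [0.5926, 0.1717, 0.0817]
orientation: [69.3, 89.6, -130.7]
force: [-2.9, -8.3, 10.5]
opening: 0.0192
f2 hand ang -18.61 Ft 8.81 t 38.47
```

```bash
python3 -m pendant '[{"claw":10,"linear":[0,-0.6,0.04],"twist":0},{"claw":10,"linear":[0,-0.6,0.04],"twist":0},{"claw":10,"linear":[0,-0.6,0.04],"twist":0},{"claw":10,"linear":[0,-0.6,0.04],"twist":0},{"claw":10,"linear":[0,-0.6,0.04],"twist":0},{"claw":10,"linear":[0,-0.6,0.06],"twist":0},{"claw":10,"linear":[0,-0.6,0.06],"twist":0},{"claw":10,"linear":[0,-0.6,0.06],"twist":0},{"claw":10,"linear":[0,-0.3,0.03],"twist":0},{"claw":10,"linear":[0,0,0],"twist":0}]'; python3 snap.py f3
python3 -m pendant '[{"claw":10,"linear":[0,0,0],"twist":0},{"claw":10,"linear":[0,0,0],"twist":0},{"claw":10,"linear":[0,0,0],"twist":0},{"claw":10,"linear":[0,0,0],"twist":0},{"claw":10,"linear":[0,0,0],"twist":0},{"claw":10,"linear":[0,0,0],"twist":0},{"claw":10,"linear":[0,0,0],"twist":0},{"claw":10,"linear":[0,0,0],"twist":0},{"claw":10,"linear":[0,0,0],"twist":0},{"claw":10,"linear":[0,0,0],"twist":0}]'; python3 snap.py f4
```

```text
clock: 39.35
tool_pos: [0.5938, 0.1759, 0.0816]
orientation: [71.2, 89.5, -128.7]
force: [-2.7, -11.5, 13.2]
opening: 0.0191
f3 hand ang -12.61 Ft 11.78 t 39.35
clock: 40.23
tool_pos: [0.5938, 0.1759, 0.0816]
orientation: [71.3, 89.6, -128.7]
force: [-2.8, -12.1, 13.2]
opening: 0.0193
f4 hand ang -12.64 Ft 12.41 t 40.23
```

```bash
python3 -m pendant '[{"claw":10,"linear":[0,-0.3,0.03],"twist":0},{"claw":10,"linear":[0,-0.3,0.03],"twist":0},{"claw":10,"linear":[0,-0.3,0.03],"twist":0},{"claw":10,"linear":[0,-0.3,0.03],"twist":0},{"claw":10,"linear":[0,-0.2,0.02],"twist":0},{"claw":10,"linear":[0,0,0],"twist":0},{"claw":10,"linear":[0,0,0],"twist":0},{"claw":10,"linear":[0,0,0],"twist":0},{"claw":10,"linear":[0,0,0],"twist":0},{"claw":10,"linear":[0,0,0],"twist":0}]'; python3 snap.py f5
python3 -m pendant '[{"claw":10,"linear":[0,0.5,0],"twist":0},{"claw":10,"linear":[0,0.5,0],"twist":0},{"claw":10,"linear":[0,0.5,0],"twist":0},{"claw":10,"linear":[0,0.5,0],"twist":0},{"claw":10,"linear":[0,0.3,0],"twist":0},{"claw":10,"linear":[0,0,0],"twist":0},{"claw":10,"linear":[0,0,0],"twist":0},{"claw":10,"linear":[0,0,0],"twist":0},{"claw":10,"linear":[0,0,0],"twist":0},{"claw":10,"linear":[0,0,0],"twist":0}]'; python3 snap.py f6
python3 - <<'E'
from holes import *
for k in ["r5","r6","r7","f3","f4","f5","f6"]:
    print(k,np.round(ang(holes(np.load(f"s_{k}.npy")),np.array([.27,.18]),53.67),2))
E
```

```text
clock: 41.12
tool_pos: [0.5942, 0.1772, 0.0816]
orientation: [71.9, 89.6, -128.1]
force: [-2.6, -11.0, 11.8]
opening: 0.019
f5 hand ang -10.73 Ft 11.32 t 41.12
clock: 42.0
tool_pos: [0.5942, 0.1767, 0.0817]
orientation: [72.8, 89.7, -127.2]
force: [-2.6, -5.9, 9.3]
opening: 0.0193
f6 hand ang -11.44 Ft 6.26 t 42.00
r5 [11.49  3.    1.65]
r6 [8.35 4.   1.76]
r7 [3.26 3.   0.79]
f3 [3.26 3.   1.01]
f4 [3.24 3.   1.05]
f5 [4.18 2.   0.24]
f6 [4.88 3.   1.41]
```

```bash
cat > hb.py <<'E'
from rec import *
def prof(im,px=4,cx=.27,cy=.18):
    g=cv2.cvtColor(rect("side",im,px=px),cv2.COLOR_RGB2GRAY).astype(np.float32)
    return g
def fit(im,a0,px=4,c=(.27,.18),r=53.67):
    """hole angles near a0+36k -> list of (hole index dir, angle residual)"""
    g=prof(im,px); out={}
    yy,xx=np.mgrid[:g.shape[0],:g.shape[1]]; X=xx/px-80; Y=80-yy/px
    for k in range(10):
        th=np.radians(a0+36*k); x=c[0]+r*np.cos(th); y=c[1]+r*np.sin(th)
        for _ in range(6):
            m=np.hypot(X-x,Y-y)<7.5; v=g[m]; lo,hi=np.percentile(v,[5,85])
            w=np.clip((lo+hi)/2-v,0,None); x,y=(w*X[m]).sum()/w.sum(),(w*Y[m]).sum()/w.sum()
        core=np.hypot(X-x,Y-y)<3; ring=(np.hypot(X-x,Y-y)>5.5)&(np.hypot(X-x,Y-y)<8)
        d=(np.degrees(np.arctan2(y-c[1],x-c[0]))-a0-36*k+180)%360-180; R=np.hypot(x-c[0],y-c[1])
        if g[core].mean()<45 and np.percentile(g[ring],25)-g[core].mean()>25 and abs(R-r)<4: out[k]=(round(d,2),round(R,1))
    return out
E
python3 - <<'E'
from hb import *
for k,h in (("r2",2.91),("A",2.75),("r5",-6.9),("r6",-10.6),("r7",-14.75),("f3",-12.61),("f4",-12.64),("f5",-10.73),("f6",-11.44),("f2",-18.61),("r8",-19.38)):
    a0=h-17.8; print(k,"nominal hand",h,{i:v for i,v in fit(np.load(f"s_{k}.npy"),a0).items()})
L=[rect("side",np.load(f"s_{k}.npy"),px=2) for k in("r6","f6")]
cv2.imwrite("pics/3.png",cv2.resize(np.hstack(L),(800,400))[...,::-1])
E
```

```text
r2 nominal hand 2.91 {2: (np.float64(-0.78), np.float64(50.1)), 5: (np.float64(4.25), np.float64(50.9)), 6: (np.float64(4.66), np.float64(52.6)), 7: (np.float64(4.98), np.float64(53.8))}
A nominal hand 2.75 {0: (np.float64(-3.38), np.float64(53.7)), 5: (np.float64(2.88), np.float64(50.8)), 6: (np.float64(2.94), np.float64(52.4)), 7: (np.float64(3.65), np.float64(53.7))}
r5 nominal hand -6.9 {0: (np.float64(-1.41), np.float64(53.8)), 2: (np.float64(-0.33), np.float64(50.1)), 5: (np.float64(4.57), np.float64(50.6)), 6: (np.float64(4.97), np.float64(52.0)), 7: (np.float64(4.08), np.float64(53.8)), 9: (np.float64(0.34), np.float64(55.0))}
r6 nominal hand -10.6 {0: (np.float64(-1.33), np.float64(54.1)), 2: (np.float64(-0.66), np.float64(50.5)), 4: (np.float64(1.15), np.float64(49.7)), 5: (np.float64(4.45), np.float64(50.1)), 6: (np.float64(4.91), np.float64(52.1)), 7: (np.float64(4.31), np.float64(53.5)), 9: (np.float64(1.46), np.float64(54.8))}
r7 nominal hand -14.75 {0: (np.float64(-1.13), np.float64(54.0)), 2: (np.float64(-0.41), np.float64(50.3)), 5: (np.float64(4.19), np.float64(50.0
[... 1135 characters left out ...]
(np.float64(2.58), np.float64(50.2)), 6: (np.float64(2.8), np.float64(51.8)), 7: (np.float64(2.35), np.float64(53.3)), 8: (np.float64(1.16), np.float64(54.6)), 9: (np.float64(-1.43), np.float64(55.2))}
f2 nominal hand -18.61 {0: (np.float64(-3.18), np.float64(54.2)), 5: (np.float64(2.1), np.float64(50.3)), 6: (np.float64(2.5), np.float64(51.6)), 7: (np.float64(2.24), np.float64(53.0)), 8: (np.float64(1.47), np.float64(55.3)), 9: (np.float64(-1.37), np.float64(55.2))}
r8 nominal hand -19.38 {5: (np.float64(3.81), np.float64(50.2)), 6: (np.float64(4.58), np.float64(51.6)), 7: (np.float64(4.37), np.float64(52.8)), 8: (np.float64(3.42), np.float64(55.2)), 9: (np.float64(1.49), np.float64(54.2))}
```

View pics/3.png

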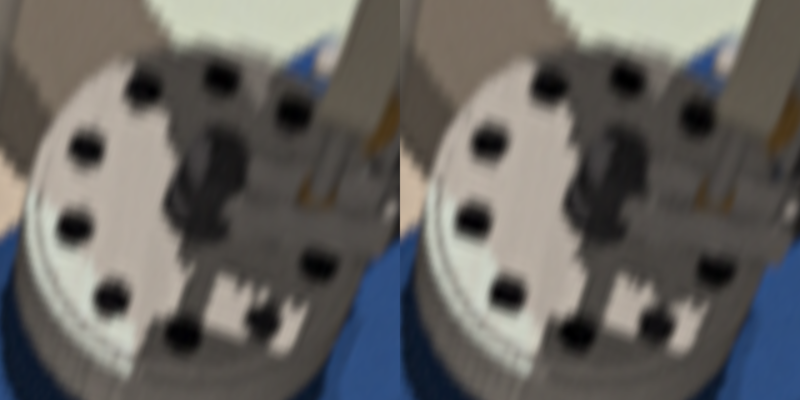

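```bash
python3 -m pendant '[{"claw":10,"linear":[0,-0.6,0],"twist":0},{"claw":10,"linear":[0,-0.6,0],"twist":0},{"claw":10,"linear":[0,-0.6,0],"twist":0},{"claw":10,"linear":[0,-0.5,0],"twist":0},{"claw":10,"linear":[0,-0.4,0.04],"twist":0},{"claw":10,"linear":[0,-0.4,0.04],"twist":0},{"claw":10,"linear":[0,-0.3,0.03],"twist":0},{"claw":10,"linear":[0,0,0],"twist":0},{"claw":10,"linear":[0,0,0],"twist":0},{"claw":10,"linear":[0,0,0],"twist":0}]'; python3 snap.py g0
python3 - <<'E'
from hb import *
for k,h in (("f6",-11.44),("g0",-11.44)):
    f=fit(np.load(f"s_{k}.npy"),h-17.8); print(k,"rotor %.2f"%(h+np.mean([f[i][0] for i in(5,6,7)])-3.3),{i:float(v[0]) for i,v in f.items()})
E
```

```text
clock: 42.88
tool_pos: [0.5946, 0.1784, 0.0816]
orientation: [72.6, 89.6, -127.4]
force: [-2.0, -10.9, 12.2]
opening: 0.0192
g0 hand ang -9.02 Ft 11.07 t 42.88
f6 rotor -12.16 {4: -0.66, 5: 2.58, 6: 2.8, 7: 2.35, 8: 1.16, 9: -1.43}
g0 rotor -10.11 {0: -0.93, 5: 4.61, 6: 4.93, 7: 4.35, 9: 0.34}
```

```bash
python3 -m pendant '[{"claw":10,"linear":[-0.3,0.6,0],"twist":0},{"claw":10,"linear":[-0.3,0.6,0],"twist":0},{"claw":10,"linear":[-0.3,0.6,0],"twist":0},{"claw":10,"linear":[-0.3,0.6,0],"twist":0},{"claw":10,"linear":[-0.3,0.6,0],"twist":0},{"claw":10,"linear":[0,0.6,0],"twist":0},{"claw":10,"linear":[0,0.6,0],"twist":0},{"claw":10,"linear":[0,0.4,0],"twist":0},{"claw":10,"linear":[0,0,0],"twist":0},{"claw":10,"linear":[0,0,0],"twist":0}]'; python3 snap.py g1
python3 - <<'E'
from hb import *
h=-11.44
for k in ("g0","g1"):
    f=fit(np.load(f"s_{k}.npy"),h-17.8); print(k,"rotor %.2f"%(h+np.mean([f[i][0] for i in(5,6,7)])-3.3),{i:float(v[0]) for i,v in f.items()})
E
```

```text
clock: 43.77
tool_pos: [0.5939, 0.1779, 0.082]
orientation: [46.8, 89.9, -153.1]
force: [-1.5, -5.8, -7.9]
opening: 0.0193
g1 hand ang -9.90 Ft 5.94 t 43.77
g0 rotor -10.11 {0: -0.93, 5: 4.61, 6: 4.93, 7: 4.35, 9: 0.34}
g1 rotor -10.40 {0: -1.19, 4: 1.06, 5: 4.36, 6: 4.63, 7: 4.03, 9: 0.58}
```

```bash
python3 -m pendant '[{"claw":10,"linear":[0.2,0.5,0],"twist":0},{"claw":10,"linear":[0.2,0.5,0],"twist":0},{"claw":10,"linear":[0.2,0.5,0],"twist":0},{"claw":10,"linear":[0,0.5,0],"twist":0},{"claw":10,"linear":[0,0.3,0],"twist":0},{"claw":10,"linear":[0,0,0],"twist":0},{"claw":10,"linear":[0,0,0],"twist":0},{"claw":10,"linear":[0,0,0],"twist":0},{"claw":10,"linear":[0,0,0],"twist":0},{"claw":10,"linear":[0,0,0],"twist":0}]'; python3 snap.py g2
python3 - <<'E'
from hb import *
h=-11.44
for k in ("g2",):
    f=fit(np.load(f"s_{k}.npy"),h-17.8); print(k,"rotor %.2f"%(h+np.mean([f[i][0] for i in(5,6,7)])-3.3),{i:float(v[0]) for i,v in f.items()})
E
```

```text
clock: 44.65
tool_pos: [0.5942, 0.1768, 0.0822]
orientation: [-82.2, 90.0, 77.9]
force: [0.8, 4.8, -16.4]
opening: 0.0187
g2 hand ang -11.19 Ft -4.86 t 44.65
g2 rotor -10.66 {2: -1.09, 4: 1.07, 5: 4.15, 6: 4.32, 7: 3.77, 9: 0.31}
```

```bash
python3 -m pendant '[{"claw":10,"linear":[0.4,-0.4,0],"twist":0},{"claw":10,"linear":[0.4,-0.3,0],"twist":0},{"claw":10,"linear":[0.2,-0.3,0],"twist":0},{"claw":10,"linear":[0,0,0],"twist":0},{"claw":20,"linear":[0,0,0],"twist":0},{"claw":24,"linear":[0,0,0],"twist":0},{"claw":30,"linear":[0,0,0],"twist":0},{"claw":40,"linear":[0,0,0],"twist":0},{"claw":50,"linear":[0,0,0],"twist":0},{"claw":60,"linear":[0,0,0],"twist":0}]'; python3 snap.py g3
python3 -m pendant '[{"claw":60,"linear":[0,0,0],"twist":0},{"claw":60,"linear":[-4,0,0],"twist":0},{"claw":60,"linear":[-8,0,0],"twist":0},{"claw":60,"linear":[-8,0,0],"twist":0},{"claw":60,"linear":[-8,0,0],"twist":0},{"claw":60,"linear":[-8,0,0],"twist":0},{"claw":60,"linear":[-12,0,0],"twist":0},{"claw":60,"linear":[-12,0,0],"twist":0},{"claw":60,"linear":[-12,0,0],"twist":0},{"claw":60,"linear":[-12,0,0],"twist":0}]'; python3 snap.py g4
python3 - <<'E'
from hb import *
h=-11.44
for k in ("g3","g4"):
    f=fit(np.load(f"s_{k}.npy"),h-17.8); print(k,"rotor %.2f"%(h+np.mean([f[i][0] for i in(5,6,7) if i in f])-3.3),{i:float(v[0]) for i,v in f.items()})
E
```

```text
clock: 45.53
tool_pos: [0.5949, 0.1772, 0.0821]
orientation: [-142.5, 89.9, 17.6]
force: [-0.9, -0.1, -0.9]
opening: 0.0444
g3 hand ang -10.55 Ft 0.27 t 45.53
clock: 46.42
tool_pos: [0.5946, 0.1772, 0.167]
orientation: [-129.6, 90.0, 30.5]
force: [-0.5, 0.6, -0.1]
opening: 0.0596
g4 hand ang -10.56 Ft -0.52 t 46.42
g3 rotor -10.52 {0: -1.3, 2: -1.16, 4: 0.94, 5: 4.3, 6: 4.39, 7: 3.96, 9: 1.37}
g4 rotor -10.50 {5: 4.23, 6: 4.46, 7: 4.04}
```

```bash
python3 -m pendant '[{"claw":60,"linear":[-10,0,10],"twist":0},{"claw":60,"linear":[-10,-10,20],"twist":0},{"claw":60,"linear":[0,-20,25],"twist":0},{"claw":60,"linear":[0,-20,25],"twist":0},{"claw":60,"linear":[0,-20,25],"twist":0},{"claw":60,"linear":[0,-20,25],"twist":0},{"claw":60,"linear":[0,-20,25],"twist":0},{"claw":60,"linear":[0,-20,25],"twist":0},{"claw":60,"linear":[0,-10,10],"twist":0},{"claw":60,"linear":[0,0,0],"twist":0}]'
python3 snap.py end
python3 - <<'E'
from hb import *
for t in("vial_b","tweezers","beaker_small","cap_top","knob_top"):
    b=boxes_of("side",t); print(t,[ (np.round(x["xy"],0),round(x["confidence"],2)) for x in b[:1]])
h=-11.44; im=np.load("s_end.npy"); f=fit(im,h-17.8); print("rotor %.2f"%(h+np.mean([f[i][0] for i in(5,6,7)if i in f])-3.3))
cv2.imwrite("pics/end.png",cv2.resize(im[150:350,180:440],(780,600))[...,::-1])
E
```

```text
clock: 47.3
tool_pos: [0.4619, 0.3761, 0.1859]
orientation: [-91.1, 90.0, 69.2]
force: [-0.3, -0.0, 0.4]
opening: 0.0601
end hand ang 115.49 Ft -0.24 t 47.30
vial_b [(array([370., 274.]), 0.66)]
tweezers [(array([226., 300.]), 0.6)]
beaker_small [(array([235., 220.]), 0.67)]
cap_top [(array([341., 210.]), 0.53)]
knob_top [(array([328., 208.]), 0.8)]
rotor -10.47
```

View pics/end.png

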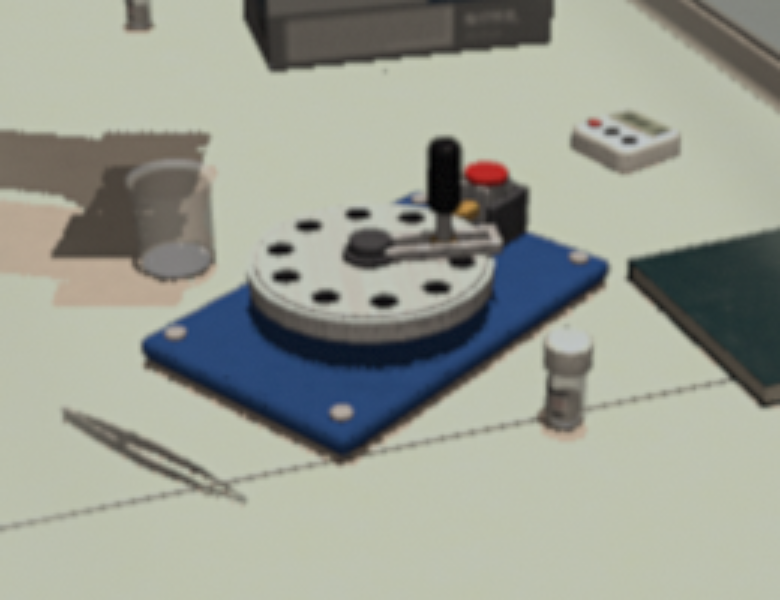

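The cap is down (487,173), the knob is free (443,175), and the vial, tweezers and beaker stand where they were. The rotor holds at -10.5°, so I hand the job in.

```bash
python3 -c "
from plant import *
print(close_job())"
```

```text
the job is handed in; nothing more can be done
None
```

The job is handed in at about 47 s of the 72 s: the feeler is down and the rotor stands with its high spot at the feeler, as far as I could measure. No verdict was reported.

- **Cap:** I pressed it to its stop with the closed fingers. It stayed at 64.3 mm while the force rose to 9 N, and the side camera confirmed it afterwards.
- **Finding the high spot:** I swept the rotor counter-clockwise by the knob through the drag hump and then back through it. The drag peaked at about 11 to 12 N. Both sweeps put the hump's centre at a knob angle of about -10.6° in world terms, roughly 116° counter-clockwise from the start.
- **Final position:** I came back to that angle counter-clockwise, relieved the load and let go. The rotor holes in the camera picture then read -10.5° and stayed there after the arm withdrew.
- **Checks that disagreed:** Under load the rotor trailed or led the hand by about 1.2°, so I set the final angle from the camera. Corrected for that, the forward and reverse sweeps put the centre at about -11.2° and -10.0°. I used their mean, so it is good to about half a degree.
- **Neighbouring objects:** The vial, tweezers and beaker show at their starting places to within about 3 pixels.

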